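# Load the die, then hold the press guard open

## Task

Set the round steel blank down into the matching round cavity of the die and let go of it; do not drop it from a height. Then open the press chamber so that a colleague can slide the die in: first tug the guard up by its bar handle, before touching the release, to learn whether it is caught; if it is, let it down and push the black release slide on top all the way across, then raise the guard to the top of its travel. Finish while still holding the guard up there - it falls shut if let go - and leave the other things on the bench alone.

Things in the scene. Friction and masses are not known exactly. Their poses are not given: they have to be found in the camera images.
- blank: plain round steel disc, 40 mm diameter, 18 mm thick, about 170 g, lying flat on the bench; origin at the centre of its underside, z up through it
- die: loose flat aluminium block 130 x 76 x 24 mm (x, y, z), about 0.6 kg, lying on the bench with two cavities in its top, each 6 mm deep: a round one 46 mm across, centred 31 mm from the block's middle towards its own -x, and a square one 34 mm wide (for another blank), centred 34 mm towards its +x. Origin at the centre of its underside, z up. It may be turned any way
- die_round (a point): centre of the floor of the die's round cavity, 18 mm above the die's underside (the cavity's rim is 6 mm higher); a blank lying in it has its underside here and its upper 12 mm standing above the die. Axes as the die's
- press: white bench pressing chamber with a blue head, 220 mm wide (its y), 190 mm deep (its x), 160 mm high, fixed to the bench; origin on the bench under its middle, its front faces its own -x, roughly towards the robot; it is turned by up to 0.25 rad. The guard stands in front, 90 mm from the middle; the release slide is on top of the head. A hidden catch inside may or may not be holding the guard shut; nothing outside shows which
- guard_handle (a point): middle of the guard's handle: a horizontal round steel bar 12 mm thick and 110 mm long between two posts, parallel to the press's y, above the top edge of the guard; bar centre 198 mm above the bench with the guard down, bar centre 45 mm above the guard plate's top edge and 38 mm above the press head, free on both sides. Can be pinched from above with the fingers in front of and behind it. Axes as the press's; moves with the guard
- guard (a joint): height of the guard, a plate 190 mm wide with a clear window, sliding straight up in rails: 0 down (shut) to 0.080 m up (open, stop). About 0.35 kg (0.8 to 1.3 times that) with about 1 N friction, so 3 to 6 N lift it; it falls shut when let go. If it is caught it gives about 6 mm and then stops dead; if it is free it simply keeps rising
- release_grip (a point): grip point of the release slide, an upright black plastic block 14 mm (press x) x 18 mm (press y) x 36 mm high on the press head, standing on an aluminium track whose top is 164 mm above the bench; the point lies on its axis 188 mm above the bench, 12 mm below the block's top. It slides along the press's +y (to the left as seen from the robot). Axes as the press's
- release (a joint): travel of the release slide: 0 at the start, 0.025 m at its far stop, towards the press's +y; about 2 N moves it, it stays where it is left. A caught guard is freed once it is beyond about 0.018 m, and stays freed
- square_blank: bystander: square steel blank 30 x 30 x 14 mm lying on the bench; origin under its centre
- jar: bystander: glass jar 60 mm diameter, 85 mm high, standing on the bench; origin under its centre
- wrench: bystander: steel wrench 170 mm long, lying along its own x; origin under its middle
- beaker: bystander: white plastic cup 64 mm across the rim, 80 mm high, standing; origin under its centre
Mind the look-alikes: they are no part of the job. Of the things shaped like the die, the aluminium one is meant. Leave any green look-alike of the blank alone.

How it is judged:
On the way, in this order (a step that is already met when the one before it is completed fails the run):
1. the blank lies in the round cavity of the die, let go (horizontal distance between blank and die_round below 0.005 m and z of blank in the frame of die between 0.0155 and 0.0205 m and angle between blank's own z axis and vertical below 0.08 rad and contact force between the fingers and blank below 0.05 N and linear speed of blank below 0.02 m/s), for 0.2 s.
2. the guard has been tugged up (at least 2 mm) while the release slide is still untouched (value of joint guard above 0.002 m and value of joint release below 0.004 m), for 0.1 s.
At the end, for the whole second after the job is handed in: the fingers hold the guard up at least 65 mm of its 80 mm travel, at rest (under 10 mm/s), no loose thing touching it; the blank lies flat in the round cavity (within 5 mm of its centre, 2.5 mm of its floor); the bystanders are within 30 mm of where they were (horizontal distance between blank and die_round below 0.005 m and z of blank in the frame of die between 0.0155 and 0.0205 m and angle between blank's own z axis and vertical below 0.08 rad and value of joint guard above 0.065 m and contact force between the fingers and guard above 1 N and velocity of joint guard between -0.01 and 0.01 m/s and contact force between each of square_blank, jar, wrench, beaker, die, blank and guard below 0.05 N and distance of each of square_blank, jar, wrench, beaker from where it was at the start of the episode below 0.03 m); the arm keeps its last pose, push and grip.
It fails at once if the square blank was moved by more than 30 mm (distance of square_blank from where it was at the start of the episode above 0.03 m).
It fails at once if the jar was moved by more than 30 mm (distance of jar from where it was at the start of the episode above 0.03 m).
It fails at once if the wrench was moved by more than 30 mm (distance of wrench from where it was at the start of the episode above 0.03 m).
It fails at once if the beaker was moved by more than 30 mm (distance of beaker from where it was at the start of the episode above 0.03 m).
It fails at once if the blank was let go more than about 30 mm above the cavity floor (height (world z) of blank above 0.05 m and contact force between the fingers and blank below 0.02 N).
It also fails if it takes over 72 s, if anything falls off the work surface, if the arm or the gripper's body presses on something with over 40 N, if the wrist force passes 120 N, or if a joint passes its speed limit or range.

## Robot

A 6-joint arm with a two-finger parallel gripper is mounted at the origin on the work surface. World frame = base frame: x ahead of the robot, y to its left, z up, the work surface at z = 0. Lengths are in m, angles in rad, forces in N, time in s.
With the tool pointing down it reaches from about 0.25 to 0.725 m from the base axis. Payload 4 kg.
Tool frame: the origin (TCP) lies on the centre line of the jaws, within the pads' length; the fingertips stand 14 mm ahead of it and the grasp point (between the pads) lies 5 mm behind it; z points along the fingers, x is the direction in which the jaws open and shut, and the axes are right-handed (so a half turn about z gives the same grasp; the last joint's range is limited). The gripper opens to 85 mm and grips with 20 to 120 N. Pads are 22 mm wide; open, the fingers measure 114 mm over their backs; the gripper's body (76 mm by 85 mm) begins 54 mm behind the grasp point. The pads swing forward as they close: fully open they stand 13 mm farther back than shut.
Start: joints at [-1.348, 0.241, 0.005, 1.335, 0, 1.571], TCP at [0.11, -0.488, 0.245] pointing down, gripper open.
Joint ranges: [-2.72, 2.72], [-1.05, 1.87], [-1.09, 1.28], [-1.99, 2.15], [-1.42, 1.44], [-3.14, 3.14]. Speed limits (rad/s): [2.79, 2.79, 3.14, 3.14, 3.14, 3.14].

## Interface

Orientations are given as a unit quaternion [x, y, z, w].
In Python, from workcell import bot gives the robot as it stands.
- The arm moves only by the tool play_rows, never from a script. Its argument "motion" is a list of rows, each an object with "fingers": the closure, from -1 (fully open) to 1 (shut), so that 0 is half open; "translation": the shift along the tool's x, y, z in cm, a list of three; "roll": the turn about the tool's z in degrees. A call has 1 to 20 rows; each row is the pose to reach, as a shift and turn from the pose commanded when the call began, along the tool's axes at that moment; what a row does not reach only later rows make up. A row lasts 1/12 s, in which the tool goes at most 41.7 mm and 7.16 degrees, less where a joint would pass 70% of its speed; a pose out of reach is approached as far as the arm can. A call with a gripper value outside its range is refused whole. The fingers move at their own pace and stop on an object; the grip force is fixed at half the most. Time passes only in rows, so rows that repeat a pose let the fingers close. It gives the time, the measured TCP pose, the force and the opening at its end, in the units of the state.
- bot.get_obs(): the state, without advancing time (a new reading comes with each control period).
- bot.camera(name): name is "scene" or "top"; returns a dict with "pixels" (480x640x3 uint8, red, green, blue), "intrinsics" (3x3 intrinsics, pixels), "world_to_cam" (4x4, takes a point from world to camera coordinates). Camera axes: x right, y down, z forward; pixel columns grow to the right and rows downward; lengths in m; the calibration is good to about 2 mm. A picture is of the moment at which its call begins. There is no depth.
- bot.job_done(): hands the job in, once; it reports no verdict.
The state is a dict: "clock": time; "joint_pos": joint angles; "joint_vel": joint speeds; "tau": joint torques, N m; "eef_pos": TCP position; "tool_rot": TCP orientation; "ft_force": force on the tool from outside, world axes, zero at the start; "ft_torque": the same for the moment, N m; "grip_width": finger opening in m.
Only numpy, scipy, OpenCV 4.12 (cv2) and the standard library are available. Lean on these libraries where they do the work, as an engineer would, in place of code of your own. Each camera call takes 0.05 s, during which the arm holds its last target. There are 200 camera calls.

## Working session

There is one attempt and no reset: what is moved stays moved. The work goes in short steps, Python scripts to look and compute and a tool call to move; the robot and the scene stay as the last step left them, time stands still between calls to the robot, and variables do not carry over. Pictures are saved under pics/ and viewed, about 8 in all and at most 12, crops included, and the job is handed in when it is done.

Besides the shell and the picture viewer there is one more tool, called by a JSON object that holds its "method" and its "body". play_rows: Moves the arm, as the interface text tells. Its arguments: {"type":"object","properties":{"motion":{"type":"array","items":{"type":"object","properties":{"fingers":{"type":"number"},"translation":{"type":"array","items":{"type":"number"}},"roll":{"type":"number"}}}}},"required":["motion"]}

```bash
ls; mkdir -p pics
python3 - <<'E'
from workcell import bot
import cv2
o=bot.get_obs();print({k:o[k] for k in('clock','eef_pos','tool_rot','grip_width','ft_force')})
for n in('scene','top'):
    c=bot.camera(n);cv2.imwrite(f'pics/{n}0.png',c['pixels'][:,:,::-1]);print(n,c['intrinsics'],c['world_to_cam'])
E
```

```text
pics
{'clock': 0.0, 'eef_pos': array([ 0.11034796, -0.48706475,  0.24440179]), 'tool_rot': array([ 7.81338510e-01, -6.24106604e-01, -8.06431468e-04, -6.55292237e-04]), 'grip_width': 0.0857112303105692, 'ft_force': array([-0.43333532,  0.92195563,  0.81276464])}
scene [[530.32349914   0.         319.95296286]
 [  0.         530.32349914 234.93328102]
 [  0.           0.           1.        ]] [[-0.67218896  0.74012782 -0.01930847  0.31673621]
 [ 0.45013791  0.38783461 -0.80433835 -0.135938  ]
 [-0.5878247  -0.54935883 -0.59385773  1.62200732]
 [ 0.          0.          0.          1.        ]]
top [[458.84835741   0.         323.86392918]
 [  0.         458.84835741 242.17330686]
 [  0.           0.           1.        ]] [[ 0.02212354 -0.99968227 -0.01207958  0.03178715]
 [-0.99648282 -0.02107272 -0.0811044   0.50900918]
 [ 0.08082408  0.01383141 -0.99663241  1.05865511]
 [ 0.          0.          0.          1.        ]]
```

View pics/top0.png

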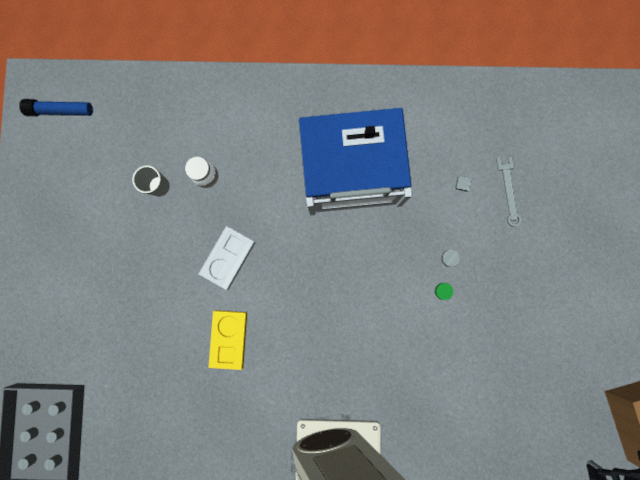

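View pics/scene0.png

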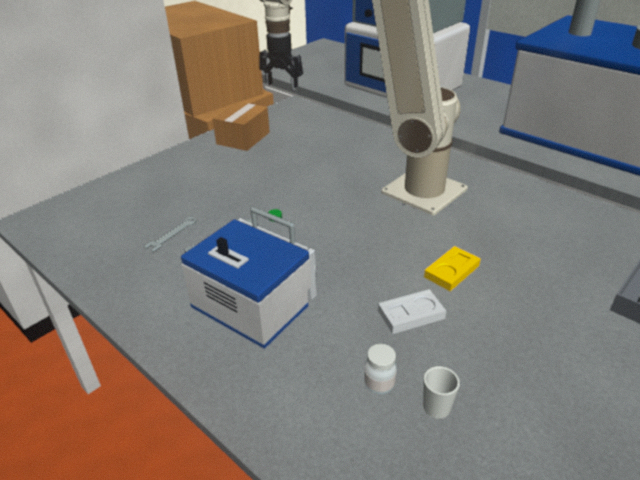

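The top view shows the blank at (451,258), green decoy (444,291), die (226,258) with its round cavity at (220,268), press head around (355,152), and the slide at (371,132). In the scene view the handle bar is at about (272,222), and the slide at (222,245).

```bash
cat > h.py <<'E'
import numpy as np, cv2
from workcell import bot
def ray(c,uv,z):
    K=c['intrinsics'];T=c['world_to_cam'];R=T[:3,:3];o=-R.T@T[:3,3]
    d=(R.T@np.linalg.inv(K)@np.c_[np.atleast_2d(uv),np.ones(len(np.atleast_2d(uv)))].T).T
    return o+d*((z-o[2])/d[:,2])[:,None]
def proj(c,p):
    q=c['world_to_cam'][:3,:3]@np.asarray(p)+c['world_to_cam'][:3,3]; q=c['intrinsics']@q; return q[:2]/q[2]
def blobs(m,amin=80):
    return [k for k in cv2.findContours(m.astype('uint8')*255,cv2.RETR_EXTERNAL,cv2.CHAIN_APPROX_NONE)[0] if cv2.contourArea(k)>amin]
def tool(v,):
    from scipy.spatial.transform import Rotation as Rr
    o=bot.get_obs(); R=Rr.from_quat(o['tool_rot']).as_matrix(); return R.T@(np.asarray(v)-o['eef_pos'])*100, R
E
python3 - <<'E'
from h import *
c=bot.camera('top');im=c['pixels'];hsv=cv2.cvtColor(im,cv2.COLOR_RGB2HSV)
print('cam',ray(c,[[320,240]],5.0) is not None and -c['world_to_cam'][:3,:3].T@c['world_to_cam'][:3,3])
H,S,V=[hsv[...,i].astype(int) for i in range(3)]
def crop(a,x0,y0,x1,y1): m=np.zeros(a.shape,bool);m[y0:y1,x0:x1]=a[y0:y1,x0:x1];return m
blue=crop((H>100)&(H<130)&(S>120),280,90,430,220)
k=max(blobs(blue),key=cv2.contourArea);ap=cv2.approxPolyDP(cv2.convexHull(k),4,True)[:,0];print('blue',ap.tolist());print(ray(c,ap,.16).round(4))
r=cv2.minAreaRect(ray(c,k[:,0],.16)[:,:2].astype('float32'));print(r)
# bench gray
print('bench',np.median(im[200:240,280:300].reshape(-1,3),0),'blank',im[258,451],im[255,449],'die',im[240,220],im[268,220])
bg=cv2.medianBlur(V.astype('uint8'),3).astype(int)
for nm,b,z,th in (('blank',(435,243,467,273),.018,None),('die',(190,220,262,295),.024,None)):
    x0,y0,x1,y1=b; t,m=cv2.threshold(np.ascontiguousarray(bg[y0:y1,x0:x1].astype('uint8')),0,255,cv2.THRESH_OTSU)
    for k in blobs(m,60):
        p=k[:,0]+[x0,y0]; w=ray(c,p,z)[:,:2].astype('float32')
        print(nm,t,'circ',cv2.minEnclosingCircle(w),'rect',cv2.minAreaRect(w))
big=lambda x0,y0,x1,y1,s:cv2.resize(im[y0:y1,x0:x1],None,fx=s,fy=s,interpolation=cv2.INTER_CUBIC)
a=big(190,220,262,292,5);b=big(290,100,420,218,3);
s=bot.camera('scene');d=cv2.resize(s['pixels'][195:305,175:325],None,fx=2.6,fy=2.6,interpolation=cv2.INTER_CUBIC)
out=np.zeros((650,800,3),'uint8');out[:360,:360]=a;out[:354,370:760]=b;out[362:362+d.shape[0],:d.shape[1]]=d
out[362:562,500:700]=big(431,238,471,278,5)
cv2.imwrite('pics/crop1.png',out[:648,:,::-1][:,:800])
cv2.imwrite('pics/crop1.png',cv2.resize(out[:,:,::-1],(738,600)))
E
```

```text
cam [0.42095083 0.02786057 1.09675685]
blue [[402, 109], [410, 186], [306, 195], [300, 118]]
[[ 0.78   -0.1165  0.16  ]
 [ 0.617  -0.1343  0.16  ]
 [ 0.5939  0.0799  0.16  ]
 [ 0.7569  0.0966  0.16  ]]
((0.6863274574279785, -0.018201448023319244), (0.17058464884757996, 0.21819493174552917), 6.734466552734375)
bench [136. 146. 149.] blank [155 172 174] [145 163 164] die [210 220 226] [205 217 223]
blank 154.0 circ ((0.47950074076652527, -0.2565796971321106), 0.019435305148363113) rect ((0.47986704111099243, -0.25602400302886963), (0.03760137781500816, 0.03273196890950203), 0.05498703941702843)
die 183.0 circ ((0.467099666595459, 0.2724981904029846), 0.07288283854722977) rect ((0.4674167037010193, 0.2725808620452881), (0.07566488534212112, 0.1306052953004837), 62.09104537963867)
```

View pics/crop1.png

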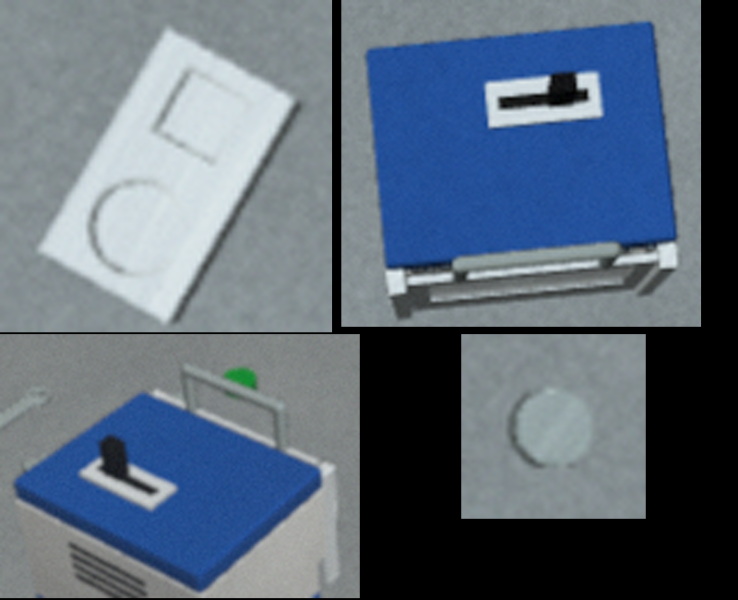

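The crop shows the bar ends at about (331,196)/(391,190) in the top view and (251,210)/(294,226) in the scene view. The slide's top is at about (370,130) and (221,240).

Run:
```python
from h import *
t=bot.camera('top');s=bot.camera('scene')
def tri(a,b):
    P=[c['intrinsics']@c['world_to_cam'][:3] for c in(t,s)]
    X=cv2.triangulatePoints(P[0],P[1],np.array(a,float).reshape(2,1),np.array(b,float).reshape(2,1));X=(X[:3]/X[3])[:,0]
    return X.round(4)
print('bar R',tri((390.8,189.6),(251.3,210)),'bar L',tri((331.2,195.7),(293.8,225.8)))
print('bar@198',ray(t,[[331.2,195.7],[390.8,189.6]],.198).round(4),ray(s,[[251.3,210],[293.8,225.8]],.198).round(4))
for nm,c,b,z in(('top',t,(335,115,395,150),.2),('scene',s,(205,230,240,265),.2)):
    im=c['pixels'];x0,y0,x1,y1=b;m=(im[y0:y1,x0:x1].max(2)<60)
    k=max(blobs(m,10),key=cv2.contourArea)[:,0]+[x0,y0];print(nm,k.min(0),k.max(0))
    print(' rows',[(y,k[k[:,1]==y][:,0].min(),k[k[:,1]==y][:,0].max()) for y in sorted(set(k[:,1]))])
print('slide',tri((370.2,129.6),(220.9,239)),ray(t,[[370.2,129.6]],.2).round(4))
im=t['pixels'].astype(int)
for nm,m,z in(('blank',(im[...,1]-im[...,0]>13)&(im[...,1]>140),.018),('green',(im[...,1]-im[...,0]>60),.018)):
    m[:240]=0;m[310:]=0;m[:,:425]=0;m[:,475:]=0
    m=cv2.medianBlur(m.astype('uint8'),5)
    k=max(blobs(m),key=cv2.contourArea);w=ray(t,k[:,0],z)[:,:2].astype('float32');print(nm,cv2.fitEllipse(w),cv2.minEnclosingCircle(w))
from scipy.spatial.transform import Rotation as R
print(R.from_quat(bot.get_obs()['tool_rot']).as_matrix().round(3))
```

```text
bar R [ 0.6007 -0.0892  0.1946] bar L [0.585  0.0297 0.1974]
bar@198 [[ 0.5865  0.0278  0.198 ]
 [ 0.6011 -0.0899  0.198 ]] [[ 0.6033 -0.0841  0.198 ]
 [ 0.5845  0.0319  0.198 ]]
top [347 126] [378 138]
 rows [(np.int64(126), np.int64(372), np.int64(373)), (np.int64(127), np.int64(366), np.int64(373)), (np.int64(128), np.int64(366), np.int64(374)), (np.int64(129), np.int64(366), np.int64(374)), (np.int64(130), np.int64(366), np.int64(374)), (np.int64(131), np.int64(365), np.int64(374)), (np.int64(132), np.int64(365), np.int64(374)), (np.int64(133), np.int64(365), np.int64(378)), (np.int64(134), np.int64(358), np.int64(378)), (np.int64(135), np.int64(349), np.int64(378)), (np.int64(136), np.int64(347), np.int64(374)), (np.int64(137), np.int64(348), np.int64(371)), (np.int64(138), np.int64(348), np.int64(351))]
scene [217 238] [238 260]
 rows [(np.int64(238), np.int64(220), np.int64(221)), (np.int64(239), np.int64(218), np.int64(224)), (np.int64(240), np.int64(217), np.int64(225)), (np.int64(241), np.int64(217), np.int64(226)), (np.int64(242), np.int64(217), np.int64(226)), (np.int64(2
[... 634 characters left out ...]
int64(231)), (np.int64(257), np.int64(230), np.int64(233)), (np.int64(258), np.int64(232), np.int64(235)), (np.int64(259), np.int64(235), np.int64(237)), (np.int64(260), np.int64(237), np.int64(238))]
slide [ 0.7208 -0.0471  0.2012] [[ 0.7213 -0.0473  0.2   ]]
blank ((0.39926403760910034, -0.24246709048748016), (0.03713494911789894, 0.03848729655146599), 46.886104583740234) ((0.39937135577201843, -0.24313142895698547), 0.020421113818883896)
green ((0.4001047909259796, -0.24008779227733612), (0.03742988407611847, 0.038085855543613434), 179.2806854248047) ((0.40046364068984985, -0.23995770514011383), 0.019945528358221054)
[[ 0.221 -0.975 -0.   ]
 [-0.975 -0.221  0.001]
 [-0.001 -0.    -1.   ]]
```

{"method": "play_rows", "body": {"motion": [{"fingers": -1,"translation": [-14.3,-41.1,14],"roll": -21},{"fingers": -1,"translation": [-14.3,-41.1,14],"roll": -21},{"fingers": -1,"translation": [-14.3,-41.1,14],"roll": -21},{"fingers": -1,"translation": [-14.3,-41.1,14],"roll": -21},{"fingers": -1,"translation": [-14.3,-41.1,14],"roll": -21},{"fingers": -1,"translation": [-14.3,-41.1,14],"roll": -21},{"fingers": -1,"translation": [-14.3,-41.1,14],"roll": -21},{"fingers": -1,"translation": [-14.3,-41.1,14],"roll": -21},{"fingers": -1,"translation": [-14.3,-41.1,14],"roll": -21},{"fingers": -1,"translation": [-14.3,-41.1,14],"roll": -21},{"fingers": -1,"translation": [-14.3,-41.1,14],"roll": -21},{"fingers": -1,"translation": [-14.3,-41.1,14],"roll": -21},{"fingers": -1,"translation": [-14.3,-41.1,14],"roll": -21},{"fingers": -1,"translation": [-14.3,-41.1,14],"roll": -21},{"fingers": -1,"translation": [-14.3,-41.1,14],"roll": -21},{"fingers": -1,"translation": [-14.3,-41.1,14],"roll": -21},{"fingers": -1,"translation": [-14.3,-41.1,14],"roll": -21},{"fingers": -1,"translation": [-14.3,-41.1,14],"roll": -21}]}}

```text
clock: 1.8
eef_pos: [0.4792, -0.2583, 0.1059]
tool_rot: [0.882, -0.472, 0.0, 0.0]
ft_force: [-0.4, 0.4, -0.4]
grip_width: 0.0856
```

{"method": "play_rows", "body": {"motion": [{"fingers": -0.6,"translation": [0,0,4],"roll": 0},{"fingers": -0.4,"translation": [0,0,7],"roll": 0},{"fingers": -0.4,"translation": [0,0,8.5],"roll": 0},{"fingers": -0.4,"translation": [0,0,8.5],"roll": 0},{"fingers": -0.2,"translation": [0,0,8.5],"roll": 0},{"fingers": 0,"translation": [0,0,8.5],"roll": 0},{"fingers": 0.1,"translation": [0,0,8.5],"roll": 0},{"fingers": 0.3,"translation": [0,0,8.5],"roll": 0},{"fingers": 0.5,"translation": [0,0,8.5],"roll": 0},{"fingers": 0.5,"translation": [0,0,8.5],"roll": 0},{"fingers": 0.5,"translation": [0,0,8.5],"roll": 0}]}}

```text
clock: 2.72
eef_pos: [0.4808, -0.2581, 0.0223]
tool_rot: [0.882, -0.471, 0.002, 0.0]
ft_force: [-1.1, -0.6, 5.4]
grip_width: 0.0371
```

Run:
```python
from h import *
t=bot.camera('top')
cv2.imwrite('pics/g.png',cv2.resize(t['pixels'][210:330,390:510,::-1],None,fx=4,fy=4))
```

```text
(no output)
```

View pics/g.png

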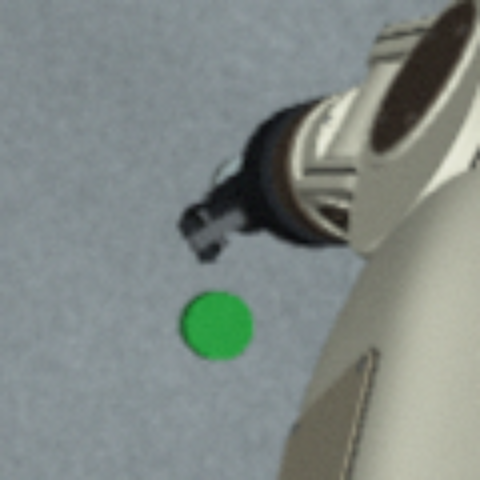

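The blank's edge is visible just ahead of the jaws at crop (228,170), next to the green decoy, which has not been touched. The width reads 37 mm where 40 is expected, so I'll re-squeeze at 90° and compare.

{"method": "play_rows", "body": {"motion": [{"fingers": -0.4,"translation": [0,0,0],"roll": 0},{"fingers": -0.4,"translation": [0,0,0],"roll": 0},{"fingers": -0.4,"translation": [0,0,0],"roll": 0},{"fingers": -0.4,"translation": [0,0,0],"roll": 0},{"fingers": -0.4,"translation": [0,0,-4],"roll": 0},{"fingers": -0.4,"translation": [0,0,-4],"roll": 0}]}}

```text
clock: 3.27
eef_pos: [0.4825, -0.2588, 0.0648]
tool_rot: [0.882, -0.471, 0.003, 0.0]
ft_force: [1.3, -1.1, 1.4]
grip_width: 0.0596
```

{"method": "play_rows", "body": {"motion": [{"fingers": -0.4,"translation": [0,0,0],"roll": -90},{"fingers": -0.4,"translation": [0,0,0],"roll": -90},{"fingers": -0.4,"translation": [0,0,0],"roll": -90},{"fingers": -0.4,"translation": [0,0,0],"roll": -90},{"fingers": -0.4,"translation": [0,0,0],"roll": -90},{"fingers": -0.4,"translation": [0,0,0],"roll": -90},{"fingers": -0.4,"translation": [0,0,0],"roll": -90},{"fingers": -0.4,"translation": [0,0,0],"roll": -90},{"fingers": -0.4,"translation": [0,0,0],"roll": -90},{"fingers": -0.4,"translation": [0,0,0],"roll": -90},{"fingers": -0.4,"translation": [0,0,0],"roll": -90},{"fingers": -0.4,"translation": [0,0,0],"roll": -90},{"fingers": -0.4,"translation": [0,0,0],"roll": -90},{"fingers": -0.4,"translation": [0,0,0],"roll": -90},{"fingers": -0.4,"translation": [0,0,0],"roll": -90}]}}

```text
clock: 4.52
eef_pos: [0.4798, -0.2574, 0.0603]
tool_rot: [0.957, 0.289, 0.0, 0.0]
ft_force: [-0.3, -0.0, -1.4]
grip_width: 0.0597
```

Run:
```python
from h import *
t=bot.camera('top');o=bot.get_obs();print(o['eef_pos'],o['grip_width'])
cv2.imwrite('pics/g2.png',cv2.resize(t['pixels'][210:330,390:510,::-1],None,fx=4,fy=4))
```

```text
[ 0.47979906 -0.25736812  0.06033843] 0.05997628001923191
```

View pics/g2.png

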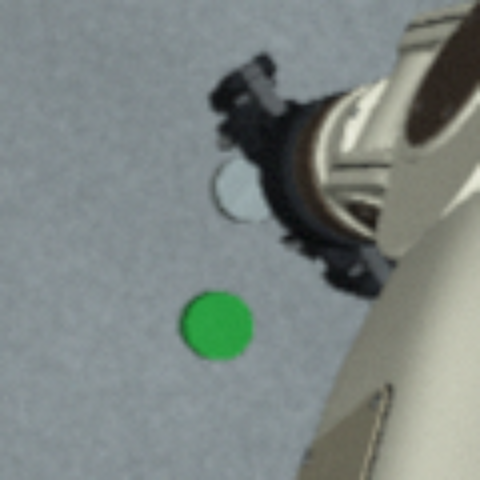

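The blank lies flat at about crop (247,191), centred under the jaws. I'll squeeze it along this axis next.

{"method": "play_rows", "body": {"motion": [{"fingers": -0.4,"translation": [0,0,3],"roll": 0},{"fingers": -0.4,"translation": [0,0,4],"roll": 0},{"fingers": -0.4,"translation": [0,0,4],"roll": 0},{"fingers": -0.1,"translation": [0,0,4],"roll": 0},{"fingers": 0.1,"translation": [0,0,4],"roll": 0},{"fingers": 0.3,"translation": [0,0,4],"roll": 0},{"fingers": 1,"translation": [0,0,4],"roll": 0},{"fingers": 1,"translation": [0,0,4],"roll": 0},{"fingers": 1,"translation": [0,0,4],"roll": 0},{"fingers": 1,"translation": [0,0,4],"roll": 0},{"fingers": 1,"translation": [0,0,4],"roll": 0}]}}

```text
clock: 5.48
eef_pos: [0.4803, -0.2577, 0.0211]
tool_rot: [0.957, 0.29, 0.001, 0.001]
ft_force: [-0.4, -0.4, 4.6]
grip_width: 0.0374
```

{"method": "play_rows", "body": {"motion": [{"fingers": 1,"translation": [0,0,-1],"roll": 0},{"fingers": 1,"translation": [0,0,-3],"roll": 0},{"fingers": 1,"translation": [0,0,-6],"roll": 0},{"fingers": 1,"translation": [0,0,-9],"roll": 0},{"fingers": 1,"translation": [1.4,-2.4,-9],"roll": 0},{"fingers": 1,"translation": [3,-5.3,-9],"roll": 0},{"fingers": 1,"translation": [4.8,-8.5,-9],"roll": 0},{"fingers": 1,"translation": [6.8,-12,-9],"roll": 0},{"fingers": 1,"translation": [8.8,-15.6,-9],"roll": 0},{"fingers": 1,"translation": [10.8,-19.1,-9],"roll": 0},{"fingers": 1,"translation": [12.8,-22.6,-9],"roll": 0},{"fingers": 1,"translation": [14.8,-26.2,-9],"roll": 0},{"fingers": 1,"translation": [16.8,-29.7,-9],"roll": 0},{"fingers": 1,"translation": [18.8,-33.2,-9],"roll": 0},{"fingers": 1,"translation": [20.8,-36.8,-9],"roll": 0},{"fingers": 1,"translation": [22.8,-40.3,-9],"roll": 0},{"fingers": 1,"translation": [24.8,-43.8,-9],"roll": 0},{"fingers": 1,"translation": [26.2,-46.3,-9],"roll": 0},{"fingers": 1,"translation": [26.9,-47.6,-9],"roll": 0},{"fingers": 1,"translation": [26.9,-47.6,-9],"roll": 0}]}}

```text
clock: 7.15
eef_pos: [0.4381, 0.2913, 0.1103]
tool_rot: [0.956, 0.293, 0.0, -0.001]
ft_force: [0.3, 0.0, -2.6]
grip_width: 0.0371
```

Run:
```python
from h import *
t=bot.camera('top');s=bot.camera('scene');o=bot.get_obs();print(o['eef_pos'],o['grip_width'],o['ft_force'])
u,v=proj(s,o['eef_pos']-[0,0,.02]).astype(int);print(u,v)
A=cv2.resize(t['pixels'][200:320,160:280,::-1],(400,400))
B=cv2.resize(s['pixels'][v-60:v+60,u-60:u+60,::-1],(400,400));cv2.imwrite('pics/g3.png',np.hstack([A,B]))
```

```text
[0.43809851 0.28789008 0.11001418] 0.037409231916126266 [ 0.48391367 -0.24993778 -2.17759201]
427 281
```

View pics/g3.png

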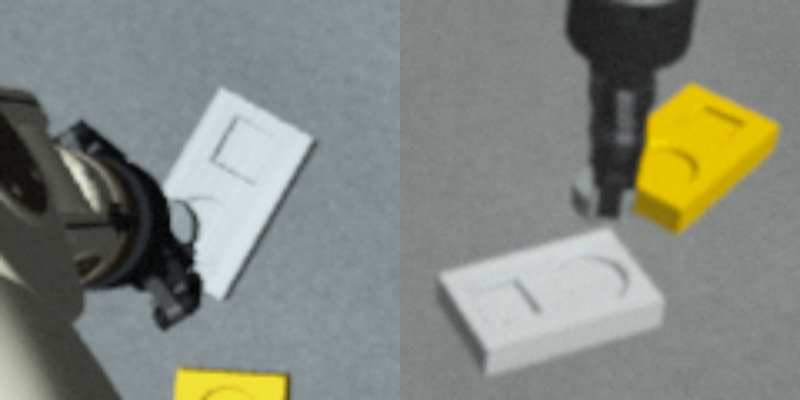

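The blank is held level above the round cavity, between the die and the camera. Before lowering it I'll cross-check the die position in the scene view.

Run:
```python
from h import *
s=bot.camera('scene');o=bot.get_obs();t=bot.camera('top')
im=cv2.imread('pics/scene0.png')[:,:,::-1].astype(int)
x0,y0,x1,y1=370,280,455,340
b=im[y0:y1,x0:x1];g=np.ascontiguousarray(b.min(2).astype('uint8'))
print(np.percentile(g,[5,50,80,95]))
for th in (185,195,205):
    for k in blobs(g>th,200):
        w=ray(s,k[:,0]+[x0,y0],.024)[:,:2].astype('float32');print(th,cv2.minAreaRect(w))
rc=np.array([.4674,.2726])+.031*np.array([np.cos(np.deg2rad(152.1)),np.sin(np.deg2rad(152.1))])
print(rc, o['eef_pos'],tool([*rc,.0])[0])
# cavity dark arc check: predicted circle pixel in both original views
print(proj(t,[*rc,.024]),proj(s,[*rc,.024]))
T=cv2.imread('pics/top0.png');S=cv2.imread('pics/scene0.png')
a=np.linspace(0,2*np.pi,60)
out=[]
for c,I in((t,T),(s,S)):
    u,v=proj(c,[*rc,.024]).astype(int);J=cv2.resize(I[v-25:v+25,u-30:u+30],None,fx=6.6,fy=6.6,interpolation=cv2.INTER_CUBIC)
    for q in a:
        p=(proj(c,[rc[0]+.023*np.cos(q),rc[1]+.023*np.sin(q),.024])-[u-30,v-25]+.5)*6.6
        cv2.circle(J,tuple(int(z) for z in p),1,(0,0,255),-1)
    out.append(J)
cv2.imwrite('pics/cav.png',np.hstack(out))
```

```text
[ 98.95 132.   195.   201.  ]
185 ((0.46622300148010254, 0.2736436724662781), (0.07580139487981796, 0.12690719962120056), 62.40538787841797)
195 ((0.46624377369880676, 0.27256181836128235), (0.07275466620922089, 0.124667689204216), 62.61872100830078)
[0.44000327 0.28710582] [0.43823636 0.28708339 0.11001702] [ 0.16999524  0.04914737 11.00901491]
[218.88370423 268.89296009] [423.66973422 303.55904394]
```

View pics/cav.png

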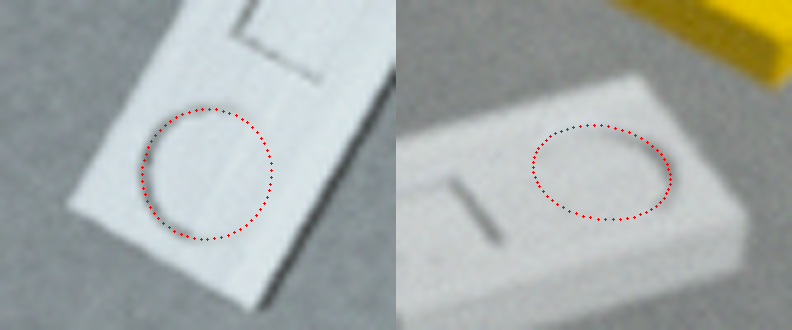

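The predicted cavity circle lies on the visible rim in both views, so I'll correct by 2 mm and lower the blank.

{"method": "play_rows", "body": {"motion": [{"fingers": 1,"translation": [0.2,0.1,2],"roll": 0},{"fingers": 1,"translation": [0.2,0.1,4.5],"roll": 0},{"fingers": 1,"translation": [0.2,0.1,6],"roll": 0},{"fingers": 1,"translation": [0.2,0.1,6.2],"roll": 0},{"fingers": 1,"translation": [0.2,0.1,6.2],"roll": 0},{"fingers": 1,"translation": [0.2,0.1,6.2],"roll": 0}]}}

```text
clock: 7.85
eef_pos: [0.4417, 0.2876, 0.0491]
tool_rot: [0.957, 0.29, 0.0, -0.0]
ft_force: [-0.4, -0.4, -1.7]
grip_width: 0.0369
```

{"method": "play_rows", "body": {"motion": [{"fingers": 1,"translation": [-0.1,0,0.2],"roll": 0},{"fingers": 1,"translation": [-0.1,0,0.4],"roll": 0},{"fingers": 1,"translation": [-0.1,0,0.6],"roll": 0},{"fingers": 1,"translation": [-0.1,0,0.7],"roll": 0},{"fingers": 1,"translation": [-0.1,0,0.8],"roll": 0},{"fingers": 1,"translation": [-0.1,0,0.9],"roll": 0},{"fingers": 1,"translation": [-0.1,0,0.9],"roll": 0}]}}

```text
clock: 8.43
eef_pos: [0.4402, 0.2877, 0.0392]
tool_rot: [0.957, 0.29, 0.0, 0.0]
ft_force: [0.5, 0.0, -2.6]
grip_width: 0.037
```

{"method": "play_rows", "body": {"motion": [{"fingers": 1,"translation": [0,0,0.1],"roll": 0},{"fingers": 1,"translation": [0,0,0.1],"roll": 0},{"fingers": 1,"translation": [0,0,0.2],"roll": 0},{"fingers": 1,"translation": [0,0,0.2],"roll": 0}]}}

```text
clock: 8.77
eef_pos: [0.4402, 0.2877, 0.039]
tool_rot: [0.957, 0.29, 0.0, -0.0]
ft_force: [-2.9, -2.8, 11.5]
grip_width: 0.0371
```

Contact came at exactly the seating height, so I'll release and retreat.

{"method": "play_rows", "body": {"motion": [{"fingers": 1,"translation": [0,0,-0.15],"roll": 0},{"fingers": 0.05,"translation": [0,0,-0.15],"roll": 0},{"fingers": -0.1,"translation": [0,0,-0.15],"roll": 0},{"fingers": -0.3,"translation": [0,0,-0.15],"roll": 0},{"fingers": -0.4,"translation": [0,0,-0.15],"roll": 0},{"fingers": -0.4,"translation": [0,0,-0.15],"roll": 0},{"fingers": -0.4,"translation": [0,0,-1],"roll": 0},{"fingers": -0.4,"translation": [0,0,-4],"roll": 0},{"fingers": -0.4,"translation": [0,0,-8],"roll": 0},{"fingers": -0.4,"translation": [0,0,-12],"roll": 0},{"fingers": -0.4,"translation": [0,0,-16],"roll": 0},{"fingers": -0.4,"translation": [0,0,-20],"roll": 0},{"fingers": -0.4,"translation": [0,0,-22],"roll": 0},{"fingers": -0.4,"translation": [0,0,-22],"roll": 0},{"fingers": -0.4,"translation": [0,0,-22],"roll": 0}]}}

```text
clock: 10.02
eef_pos: [0.4409, 0.288, 0.2594]
tool_rot: [0.957, 0.29, 0.002, -0.001]
ft_force: [0.4, 0.0, -0.6]
grip_width: 0.0596
```

Run:
```python
from h import *
t=bot.camera('top');s=bot.camera('scene');o=bot.get_obs();print(o['eef_pos'],o['grip_width'],o['ft_force'])
rc=[.440,.2871];a=np.linspace(0,2*np.pi,60);out=[]
for c in(t,s):
    I=c['pixels'][:,:,::-1];u,v=proj(c,[*rc,.03]).astype(int);J=cv2.resize(I[v-25:v+25,u-30:u+30],None,fx=6.6,fy=6.6,interpolation=cv2.INTER_CUBIC)
    for q in a:
        p=(proj(c,[rc[0]+.02*np.cos(q),rc[1]+.02*np.sin(q),.036])-[u-30,v-25]+.5)*6.6
        cv2.circle(J,tuple(int(z) for z in p),1,(0,0,255),-1)
    out.append(J)
cv2.imwrite('pics/cav2.png',np.hstack(out))
```

```text
[0.43951232 0.28714455 0.25631386] 0.05960379819021155 [-0.00402351  1.42289747 -0.50925524]
```

View pics/cav2.png

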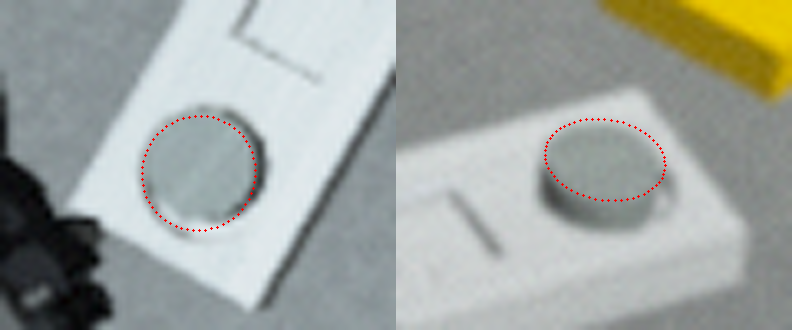

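The blank is seated flat in the round cavity in both views. Next I'll go above the handle.

{"method": "play_rows", "body": {"motion": [{"fingers": -0.4,"translation": [-4.7,34.9,-2],"roll": 27},{"fingers": -0.4,"translation": [-4.7,34.9,-2],"roll": 27},{"fingers": -0.4,"translation": [-4.7,34.9,-2],"roll": 27},{"fingers": -0.4,"translation": [-4.7,34.9,-2],"roll": 27},{"fingers": -0.4,"translation": [-4.7,34.9,-2],"roll": 27},{"fingers": -0.4,"translation": [-4.7,34.9,-2],"roll": 27},{"fingers": -0.4,"translation": [-4.7,34.9,-2],"roll": 27},{"fingers": -0.4,"translation": [-4.7,34.9,-2],"roll": 27},{"fingers": -0.4,"translation": [-4.7,34.9,-2],"roll": 27},{"fingers": -0.4,"translation": [-4.7,34.9,-2],"roll": 27},{"fingers": -0.4,"translation": [-4.7,34.9,-2],"roll": 27},{"fingers": -0.4,"translation": [-4.7,34.9,-2],"roll": 27},{"fingers": -0.4,"translation": [-4.7,34.9,-2],"roll": 27}]}}

```text
clock: 11.2
eef_pos: [0.5942, -0.0273, 0.2764]
tool_rot: [0.998, 0.06, -0.001, -0.0]
ft_force: [-0.8, 0.3, -0.0]
grip_width: 0.0596
```

{"method": "play_rows", "body": {"motion": [{"fingers": -0.4,"translation": [0,0,3],"roll": 0},{"fingers": -0.4,"translation": [0,0,5.5],"roll": 0},{"fingers": -0.4,"translation": [0,0,7.5],"roll": 0},{"fingers": -0.4,"translation": [0,0,8.2],"roll": 0},{"fingers": -0.4,"translation": [0,0,8.2],"roll": 0},{"fingers": 0,"translation": [0,0,8.2],"roll": 0},{"fingers": 0.3,"translation": [0,0,8.2],"roll": 0},{"fingers": 0.5,"translation": [0,0,8.2],"roll": 0},{"fingers": 0.6,"translation": [0,0,8.2],"roll": 0},{"fingers": 0.7,"translation": [0,0,8.2],"roll": 0},{"fingers": 0.8,"translation": [0,0,8.2],"roll": 0},{"fingers": 1,"translation": [0,0,8.2],"roll": 0},{"fingers": 1,"translation": [0,0,8.2],"roll": 0}]}}

```text
clock: 12.28
eef_pos: [0.5931, -0.029, 0.1966]
tool_rot: [0.998, 0.059, -0.002, 0.0]
ft_force: [-6.7, 0.7, 6.2]
grip_width: 0.0098
```

Bar gripped. Tugging it up gently.

{"method": "play_rows", "body": {"motion": [{"fingers": 1,"translation": [0,0,-0.2],"roll": 0},{"fingers": 1,"translation": [0,0,-0.4],"roll": 0},{"fingers": 1,"translation": [0,0,-0.5],"roll": 0},{"fingers": 1,"translation": [0,0,-0.5],"roll": 0},{"fingers": 1,"translation": [0,0,-0.5],"roll": 0}]}}

```text
clock: 12.7
eef_pos: [0.593, -0.029, 0.1993]
tool_rot: [0.998, 0.059, -0.003, 0.0]
ft_force: [-6.0, -0.1, -2.2]
grip_width: 0.0099
```

{"method": "play_rows", "body": {"motion": [{"fingers": 1,"translation": [0,0,-0.2],"roll": 0},{"fingers": 1,"translation": [0,0,-0.4],"roll": 0},{"fingers": 1,"translation": [0,0,-0.5],"roll": 0},{"fingers": 1,"translation": [0,0,-0.5],"roll": 0}]}}

```text
clock: 13.03
eef_pos: [0.593, -0.029, 0.2043]
tool_rot: [0.998, 0.059, -0.003, 0.0]
ft_force: [-6.0, -1.0, -2.4]
grip_width: 0.0097
```

{"method": "play_rows", "body": {"motion": [{"fingers": 1,"translation": [0,0,-0.2],"roll": 0},{"fingers": 1,"translation": [0,0,-0.4],"roll": 0},{"fingers": 1,"translation": [0,0,-0.4],"roll": 0},{"fingers": 1,"translation": [0,0,-0.4],"roll": 0}]}}

```text
clock: 13.37
eef_pos: [0.593, -0.029, 0.2083]
tool_rot: [0.998, 0.059, -0.003, 0.0]
ft_force: [-6.3, -0.6, -3.3]
grip_width: 0.0098
```

{"method": "play_rows", "body": {"motion": [{"fingers": 1,"translation": [0,0,-0.3],"roll": 0},{"fingers": 1,"translation": [0,0,-0.6],"roll": 0},{"fingers": 1,"translation": [0,0,-0.9],"roll": 0},{"fingers": 1,"translation": [0,0,-1.2],"roll": 0},{"fingers": 1,"translation": [0,0,-1.5],"roll": 0},{"fingers": 1,"translation": [0,0,-1.5],"roll": 0}]}}

```text
clock: 13.87
eef_pos: [0.5931, -0.0289, 0.2237]
tool_rot: [0.998, 0.059, -0.003, 0.0]
ft_force: [-7.7, -0.7, -1.7]
grip_width: 0.0093
```

Run:
```python
from h import *
s=bot.camera('scene');o=bot.get_obs();print(o['eef_pos'],o['grip_width'],o['ft_force'])
cv2.imwrite('pics/lift.png',cv2.resize(s['pixels'][170:320,170:350,::-1],None,fx=4,fy=4))
```

```text
[ 0.59307418 -0.02896611  0.22363789] 0.009664667315718023 [-6.50990899 -0.94493485 -2.05141151]
```

View pics/lift.png

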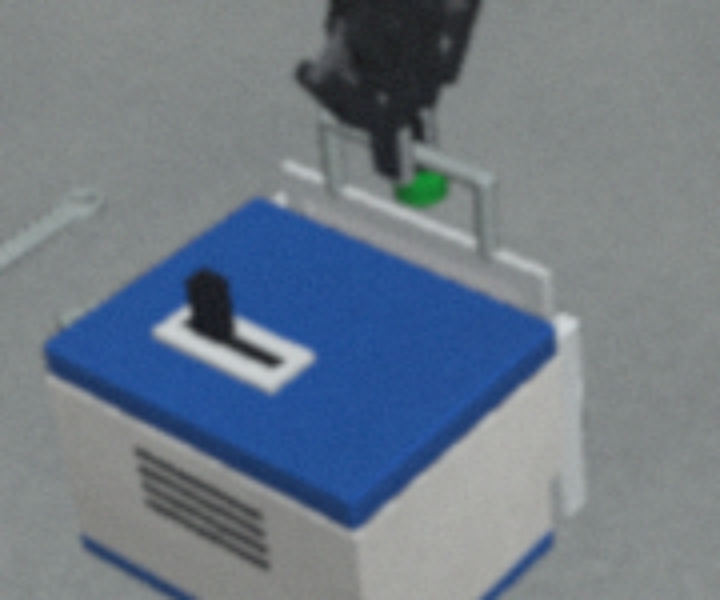

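The guard plate stands clear above the head (white strip from (285,165) to (550,270) in the crop), about 27 mm up. That is far past the catch's 6 mm give and took only a few newtons. The guard is free, so the slide doesn't need pushing. I'll keep raising.

{"method": "play_rows", "body": {"motion": [{"fingers": 1,"translation": [0,0,-0.3],"roll": 0},{"fingers": 1,"translation": [0,0,-0.8],"roll": 0},{"fingers": 1,"translation": [0,0,-1.3],"roll": 0},{"fingers": 1,"translation": [0,0,-1.8],"roll": 0},{"fingers": 1,"translation": [0,0,-2.3],"roll": 0},{"fingers": 1,"translation": [0,0,-2.8],"roll": 0},{"fingers": 1,"translation": [0,0,-3.3],"roll": 0},{"fingers": 1,"translation": [0,0,-3.8],"roll": 0},{"fingers": 1,"translation": [0,0,-4.2],"roll": 0},{"fingers": 1,"translation": [0,0,-4.6],"roll": 0},{"fingers": 1,"translation": [0,0,-4.8],"roll": 0},{"fingers": 1,"translation": [0,0,-5.0],"roll": 0},{"fingers": 1,"translation": [0,0,-5.0],"roll": 0},{"fingers": 1,"translation": [0,0,-5.0],"roll": 0}]}}

```text
clock: 15.08
eef_pos: [0.593, -0.029, 0.2737]
tool_rot: [0.998, 0.059, -0.003, 0.0]
ft_force: [-7.3, -0.4, -2.5]
grip_width: 0.0099
```

{"method": "play_rows", "body": {"motion": [{"fingers": 1,"translation": [0,0,-0.1],"roll": 0},{"fingers": 1,"translation": [0,0,-0.2],"roll": 0},{"fingers": 1,"translation": [0,0,-0.3],"roll": 0},{"fingers": 1,"translation": [0,0,-0.3],"roll": 0},{"fingers": 1,"translation": [0,0,-0.3],"roll": 0}]}}

```text
clock: 15.5
eef_pos: [0.593, -0.0289, 0.2764]
tool_rot: [0.998, 0.059, -0.003, -0.0]
ft_force: [-6.6, -0.7, -2.9]
grip_width: 0.01
```

Run:
```python
from h import *
s=bot.camera('scene');t=bot.camera('top');o=bot.get_obs();print(o['eef_pos'],o['grip_width'],o['ft_force'],o['clock'])
cv2.imwrite('pics/end.png',np.hstack([cv2.resize(s['pixels'][130:430,150:480,::-1],(400,364)),cv2.resize(t['pixels'][130:400,130:430,::-1],(400,364))]))
```

```text
[ 0.59307013 -0.02896925  0.27644777] 0.01016291961445703 [-7.21586526 -1.43380734 -2.76683865] 15.6
```

View pics/end.png

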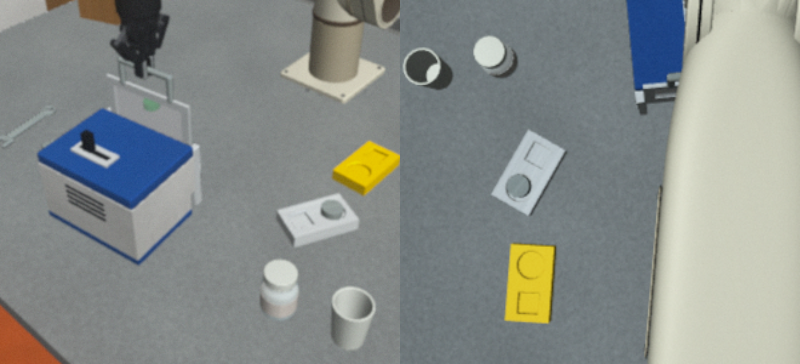

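The guard is fully up with its plate standing above the head, about 80 mm by TCP rise. The blank is still in the round cavity, and the visible bystanders are where they were. Handing in.

```bash
python3 -c "
from workcell import bot
bot.job_done();o=bot.get_obs();print(o['clock'],o['eef_pos'],o['ft_force'],o['grip_width'])"
```

```text
the job is handed in; nothing more can be done
the job is handed in; nothing more can be done
```

The blank is in the die's round cavity, and the guard is held up at about 80 mm of its travel. I handed the job in at 15.6 s on the robot's clock; no verdict was reported.

- **Blank:** I centred the steel blank between the jaws by squeezing it twice at 90°, then lowered it into the cavity. It touched down at the expected seating height, I let go, and both cameras showed it seated flat. It was still in the cavity in the last picture.
- **Guard:** I tugged it by the bar before touching the release. It rose past the 6 mm catch limit with only a few newtons, so it was not caught and I left the release slide alone.
- **Last checks:** The tool had risen 79.8 mm since gripping the bar, with a measured load of about 3 N. I stopped there without pressing against the stop.
- **Bystanders:** In the last pictures the jar, beaker and wrench looked unmoved. The arm hid the square blank in the top view, so I did not check it at the end; I made no moves near it.
- **Disagreements:** The grip width read about 2–3 mm too small on both the blank and the bar; I took this as a sensor offset. A steady sideways force of about 7 N stayed on the gripped bar.

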